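# Shut the walnut chest on the spice stall

### The job

Shut the walnut chest, the plain wooden one with the red ball on its folding lid stay: take the red ball and lift it up and towards the chest's front, past centre, so that the stay unlocks, then lower the lid gently until it is fully shut. Leave the green cinnamon chest with the blue ball propped open as it is.

Things in the scene. Friction and masses are not known exactly. Their poses are not given: they have to be found in the camera images.
- walnut_chest: Plain brown wooden chest full of walnuts, fixed, 190 mm deep (x), 180 wide (y), 130 high. Origin: centre of its underside; z up, -x is its front (robot side). Lid hinge line: along y at x +95, z +130 mm. A folding stay of two 98 mm steel links is on the outside of its -y side; its lower pivot is at x -17, z +118 mm, its upper one on the lid's edge 135 mm from the hinge.
- walnut_chest_knob (a point): Centre of the red 30 mm ball, 75 mm out from the box on an 8 mm pin along y, at the stay's knee. Locked (chest frame x +52, y -165, z +187 mm) the knee sags 6 mm below centre on a stop. It circles the lower pivot, first 45 deg up and forward (-x): 6 mm to centre, 30 mm is well unlocked. Takes a few N, stays where left. As the lid shuts it swings on to x -115, then down beside the box.
- walnut_chest_lid (a joint): Lid angle, rad: 0 propped open, leaning 0.13 back past vertical; grows as it shuts; 1.70 shut, level on the rim. Pale board 180 mm wide, 190 from hinge to free edge, 12 thick; its inner face passes through the hinge line. Stiff hinge (0.5 N m): once unlocked it stays at any angle and must be pushed all the way with 2 to 8 N near its edge, e.g. by shut fingers behind its outer face.
- cinnamon_chest_knob (a point): Centre of the blue 30 mm ball on the stay of the green chest of cinnamon sticks, which has the same make and size and stays propped open: not to be moved.

How it is judged:
On the way:
1. the red ball is lifted past centre: at least 12 mm higher than it was while locked (z of walnut_chest_knob in the frame of walnut_chest above 0.199 m), for 0.1 s.
At the end, for the whole second after the job is handed in: The walnut chest's lid is shut to within 0.08 rad (15 mm at its free edge) and at rest, and the blue ball of the cinnamon chest is within 12 mm of where it was (value of joint walnut_chest_lid above 1.62 rad and velocity of joint walnut_chest_lid between -0.05 and 0.05 rad/s and distance of cinnamon_chest_knob from where it was at the start of the episode below 0.012 m); the robot touches nothing.
It fails at once if the lid is slammed (closing faster than 3 rad/s) (velocity of joint walnut_chest_lid above 3 rad/s).
It fails at once if the cinnamon chest's stay is moved (blue ball more than 12 mm) (distance of cinnamon_chest_knob from where it was at the start of the episode above 0.012 m).
It also fails if it takes over 56 s, if anything falls off the work surface, if the arm or the gripper's body presses on something with over 40 N, if the wrist force passes 120 N, or if a joint passes its speed limit or range.

### The arm

A 7-joint arm with a two-finger parallel gripper is mounted at the origin on the work surface. World frame = base frame: x ahead of the robot, y to its left, z up, the work surface at z = 0. Lengths are in m, angles in rad, forces in N, time in s.
With the tool pointing down it reaches from about 0.375 to 0.925 m from the base axis. Payload 3.1 kg.
Tool frame: the origin (TCP) lies at the very end of the fingers, on their centre line; the grasp point (between the pads) lies 19 mm behind it; z points along the fingers, y is the direction in which the jaws open and shut (so a half turn about z gives the same grasp; the last joint's range is limited). The gripper opens to 85 mm and grips with 20 to 120 N. Pads are 22 mm wide; open, the fingers measure 114 mm over their backs; the gripper's body (76 mm by 85 mm) begins 54 mm behind the grasp point. The pads swing forward as they close: fully open they stand 13 mm farther back than shut.
Start: joints at [1.061, 0.383, 0.044, 1.598, -0.018, 1.161, -0.05], TCP at [0.26, -0.596, 0.231] pointing down, gripper open.
Joint ranges: [-2.61, 2.61], [-0.41, 2.15], [-1.48, 1.57], [0, 2.5], [-1.57, 4.71], [0.05, 1.97], [-2.85, 2.85]. Speed limits (rad/s): [2.79, 2.79, 3.14, 3.14, 3.14, 3.14, 3.14].

### API

Orientations are given as a 3x3 rotation matrix whose columns are the frame's x, y, z axes.
In Python, from plant import manip, planner, readout, viewer, ticket gives the robot as it stands. The module is installed in compiled form; this text tells all that it offers. Calls block until the motion is done:
- manip.move_pose(position, orientation): joint-space move of the TCP to a pose.
- manip.movel(position, ori=None, feed=0.15, max_force=None): straight line of the TCP; ori=None keeps the orientation; feed is the mean speed in m/s. With max_force (N) it stops when the force on the tool has changed by that much, and returns True; else False.
- manip.goto_joints(angles): joint-space move.
- manip.gripper_to(opening, f_grip=None): opening from 0.0 (shut) to 1.0 (fully open); f_grip is the grip in N (None keeps the last); returns when the fingers have stopped.
- manip.hold(seconds).
- planner.solve_ik(position, orientation): joint angles nearest the present ones, or None.
- readout.get_obs(): the state.
- viewer.read_camera(name): name is "side" or "top"; returns a dict with "frame" (480x640x3 uint8, red, green, blue), "range_z" (480x640 float32, m along the optical axis (not along the pixel's ray), 0 where there is no reading), "vertical_fov" (degrees; the focal length in pixels is half the picture's height over the tangent of half this angle, whatever the lens; pixels are square), "cx", "cy" (the principal point, pixels), "origin" and "orientation" of the camera in the world. Camera axes: x right, y down, z forward; pixel columns grow to the right and rows downward; lengths in m; the calibration is good to about 2 mm. A picture is of the moment at which its call begins.
A pose or a line that the arm cannot do raises manip.MotionError and nothing moves.
- ticket.close_job(): hands the job in, once; it reports no verdict.
The state is a dict: "clock": time; "qpos": joint angles; "joint_vel": joint speeds; "joint_efforts": joint torques, N m; "ee_pos": TCP position; "orientation": TCP orientation; "force": force on the tool from outside, world axes, zero at the start; "moment": the same for the moment, N m; "finger_gap": opening from 0.0 (shut) to 1.0 (fully open).
Only numpy, scipy, OpenCV 4.12 (cv2) and the standard library are available. Lean on these libraries where they do the work, as an engineer would, in place of code of your own. Each camera call takes 0.05 s, during which the arm holds its last target. There are 200 camera calls.

## Working session

There is one attempt and no reset: what is moved stays moved. The work goes in short steps, each a Python script; the robot and the scene stay as the last script left them, time stands still between calls to the robot, and variables do not carry over. Pictures are saved under pics/ and viewed, about 8 in all and at most 12, crops included, and the job is handed in when it is done.

```bash
mkdir -p pics; cat > h.py <<'E'
import numpy as np, cv2
from plant import manip, planner, readout, viewer, ticket
def cam(n):
    c=viewer.read_camera(n); f=240/np.tan(np.radians(c["vertical_fov"])/2)
    v,u=np.mgrid[:480,:640]; z=c["range_z"]
    P=np.stack([(u-c["cx"])/f*z,(v-c["cy"])/f*z,z],-1)@np.array(c["orientation"]).T+np.array(c["origin"])
    c["P"]=P; c["f"]=f; return c
def save(c,n): cv2.imwrite(f"pics/{n}.png",c["frame"][:,:,::-1])
def st(t=""):
    o=readout.get_obs(); print(t,"t%.2f"%o["clock"],np.round(o["ee_pos"],3),"F",np.round(o["force"],1),"gap %.2f"%o["finger_gap"],"q",np.round(o["qpos"],2))
E
python3 - <<'E'
from h import *
for n in("side","top"):
    c=cam(n); save(c,n+"1"); np.savez(n+"1.npz",P=c["P"],frame=c["frame"]); print(n,c["origin"],np.round(c["orientation"],3).tolist(),c["f"],c["cx"],c["cy"])
    h=cv2.cvtColor(c["frame"],cv2.COLOR_RGB2HSV)
    for nm,m in(("red",((h[...,0]<8)|(h[...,0]>172))&(h[...,1]>150)&(h[...,2]>80)),("blue",(abs(h[...,0].astype(int)-113)<12)&(h[...,1]>130)&(h[...,2]>60))):
        k,l,s,ce=cv2.connectedComponentsWithStats(m.astype(np.uint8))
        for i in range(1,k):
            if s[i,4]>25: print(nm,s[i],ce[i].round(1),np.median(c["P"][(l==i)&(c["range_z"]>0)],0).round(4))
st()
E
```

```text
side [0.24425393 0.62024585 0.83744096] [[-0.909, -0.295, 0.295], [-0.417, 0.639, -0.647], [0.002, -0.711, -0.703]] 506.20083568091246 313.2565031852746 238.98526281938942
red [ 428   50   33   50 1167] [444.5  75.3] [ 0.5772 -1.4375 -0.1759]
red [353 127  13  12  91] [359.6 132. ] [ 0.5623 -0.3305  0.1961]
red [138 214  16  16 177] [145.3 221.8] [0.8143 0.1221 0.2002]
blue [277 279  15  15 159] [284.3 285.4] [0.5106 0.1513 0.1983]
top [ 0.33713624 -0.02118331  1.19313455] [[-0.018, -0.988, 0.155], [-1.0, 0.016, -0.016], [0.014, -0.156, -0.988]] 598.4654715000934 308.34183231916745 238.88243386099236
red [210  51  16  16 195] [217.6  58.7] [0.8171 0.1165 0.1994]
red [474 189  17  17 218] [482.  196.8] [ 0.5616 -0.3357  0.197 ]
red [ 25 210   6  13  31] [ 27.9 216.4] [0.5632 0.4848 0.0844]
blue [194 222  15  15 185] [201.  229.3] [0.5125 0.1425 0.1988]
 t0.10 [ 0.26  -0.595  0.23 ] F [-0.4  0.2 -0.3] gap 1.00 q [ 1.06  0.38  0.04  1.6  -0.02  1.16 -0.05]
```

View pics/side1.png

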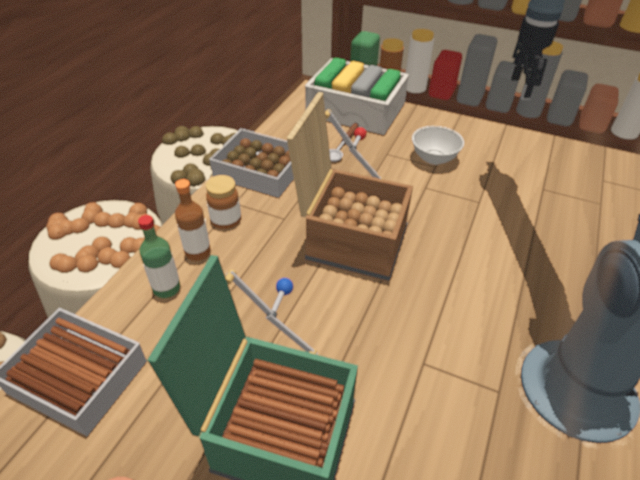

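View pics/top1.png

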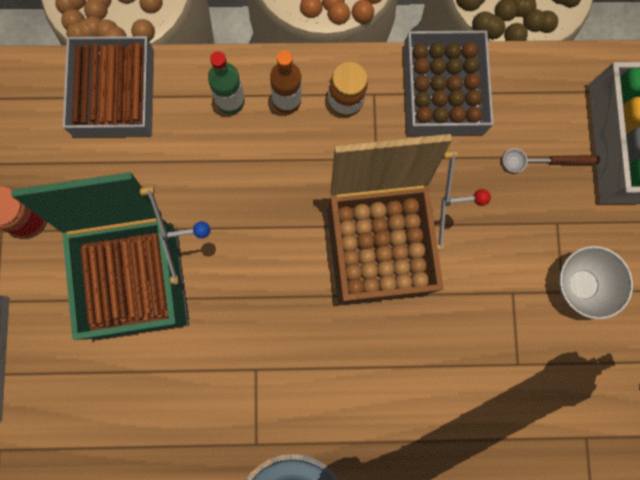

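The side view shows the walnut chest with its red ball at about (360,132), and the cinnamon chest's blue ball at (284,285). The top view has the red ball at (482,197) and the walnut box spanning about (332–440, 190–300). The lid is behind the box. I'll fit the ball centre and the chest yaw next.

```bash
python3 - <<'E'
import numpy as np, cv2
from scipy.optimize import least_squares
pts=[];
for n,b in(("top",(470,185,495,210)),("side",(350,124,370,142))):
    d=np.load(n+"1.npz"); P=d["P"];h=cv2.cvtColor(d["frame"],cv2.COLOR_RGB2HSV)
    m=((h[...,0]<8)|(h[...,0]>172))&(h[...,1]>150)&(h[...,2]>60)
    w=np.zeros_like(m); w[b[1]:b[3],b[0]:b[2]]=1
    p=P[m&w]; med=np.median(p,0); p=p[np.linalg.norm(p-med,axis=1)<.02]
    r=least_squares(lambda c:np.linalg.norm(p-c,axis=1)-.015,med-[0,0,.012],loss="soft_l1",f_scale=.002); print(n,len(p),r.x.round(4),np.abs(r.fun).mean())
d=np.load("top1.npz");P=d["P"]
w=np.zeros(P.shape[:2],bool); w[185:310,325:448]=1
m=w&(P[...,2]>.120)&(P[...,2]<.137)
hull=P[m][:,:2]; # front edge & sides
print("z rim",np.median(P[m][:,2]),len(hull))
# reject stay: keep largest comp
k,l,s,c=cv2.connectedComponentsWithStats(cv2.morphologyEx(m.astype(np.uint8),cv2.MORPH_OPEN,np.ones((3,3)))); i=1+s[1:,4].argmax(); print(s[i])
p=P[l==i][:,:2].astype(np.float32); print("rect",cv2.minAreaRect(p))
# lid plane
w[:]=0; w[143:190,336:440]=1
q=P[w&(P[...,2]>.15)]; c=np.median(q,0); q=q[np.linalg.norm(q-c,axis=1)<.15]
u,S,vt=np.linalg.svd(q-q.mean(0),full_matrices=False); print("lid c",q.mean(0),"n",vt[2],"yaw",np.degrees(np.arctan2(vt[2][1],vt[2][0])),"z max",q[:,2].max())
E
```

```text
top 216 [ 0.5644 -0.3386  0.1864] 0.001077140260876099
side 82 [ 0.564  -0.3383  0.1876] 0.001074877482694001
z rim 0.12974306492410226 2584
[ 331  185  113  115 2463]
rect ((0.49848270416259766, -0.18489238619804382), (0.192311093211174, 0.19227232038974762), 5.318879127502441)
lid c [ 0.60668395 -0.16410172  0.24684626] n [-0.98660073 -0.08645437  0.13836416] yaw -174.99204715811754 z max 0.32188531818614985
```

The ball fits agree between views to about 1 mm. Ball position, rim rectangle and lid normal all give a yaw of about 5° and an origin near (0.498, -0.179, 0). Next I grip the ball and lift it along its arc.

```bash
cat >> h.py <<'E'
YAW=np.radians(5.1); C,S=np.cos(YAW),np.sin(YAW)
RC=np.array([[C,-S,0],[S,C,0],[0,0,1]]); OC=np.array([.5642,-.3385,.187])-RC@np.array([.052,-.165,.187])
def W(x,y,z): return OC+RC@np.array([x,y,z])
def down(s,jaw='x'):
    y=RC[:,0 if jaw=='x' else 1]*s; z=np.array([0,0,-1.]); return np.column_stack([np.cross(y,z),y,z])
E
python3 - <<'E'
from h import *
G=.019
best=None
for s in(1,-1):
    q=planner.solve_ik(W(.052,-.165,.187-G),down(s)); print(s,None if q is None else np.round(q,2))
    if q is not None:
        d=np.abs(np.array(q)-readout.get_obs()["qpos"]).max()
        if best is None or d<best[0]: best=(d,s)
s=best[1]; R=down(s)
manip.move_pose(W(.052,-.165,.30),R)
manip.movel(W(.052,-.165,.187-G),feed=.12,max_force=8); st("at ball")
manip.gripper_to(0.0,f_grip=25); st("gripped")
p0=np.array(readout.get_obs()["ee_pos"])
for a in np.radians([51,57,63,68]):
    d=W(-.017+.098*np.cos(a),0,.118+.098*np.sin(a))-W(-.017+.098*np.cos(np.pi/4),0,.118+.098*np.sin(np.pi/4))
    manip.movel(p0+d,feed=.05); st("lift")
save(cam("side"),"side2"); save(cam("top"),"top2")
E
```

```text
1 [ 0.71  0.48 -0.31  1.62  0.16  1.07  0.45]
-1 [ 0.34  0.46  0.18  1.64 -0.09  1.05 -2.51]
at ball t2.85 [ 0.565 -0.339  0.169] F [-0.5 -0.6  1.1] gap 1.00 q [ 0.71  0.47 -0.3   1.62  0.15  1.07  0.45]
gripped t3.42 [ 0.564 -0.339  0.168] F [-0.7 -0.3  2.3] gap 0.33 q [ 0.71  0.47 -0.3   1.62  0.15  1.07  0.45]
lift t3.78 [ 0.557 -0.339  0.176] F [ 2.  -0.1 -0. ] gap 0.33 q [ 0.72  0.46 -0.3   1.63  0.15  1.08  0.46]
lift t4.14 [ 0.55  -0.34   0.183] F [ 5.5 -0.7  1. ] gap 0.33 q [ 0.73  0.44 -0.3   1.64  0.14  1.08  0.47]
lift t4.50 [ 0.542 -0.341  0.189] F [6.9 0.2 4.1] gap 0.33 q [ 0.74  0.42 -0.3   1.65  0.14  1.08  0.48]
lift t4.83 [ 0.536 -0.341  0.193] F [6.5 0.4 5. ] gap 0.33 q [ 0.74  0.4  -0.3   1.66  0.13  1.08  0.49]
```

View pics/side2.png

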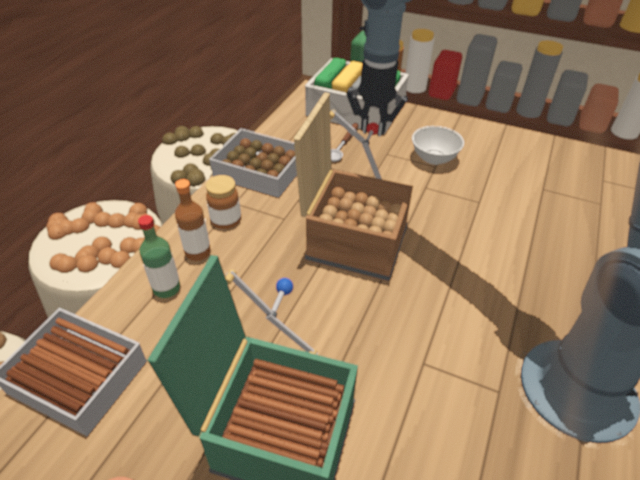

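The ball (at about 372,128) is held between the fingers and the stay's knee is raised. The lid is already slightly forward and the blue ball is unchanged. I'll lift a bit more, release, check the ball, then go behind the lid.

```bash
python3 - <<'E'
from h import *
p0=np.array(readout.get_obs()["ee_pos"])
f=lambda a:W(-.017+.098*np.cos(a),0,.118+.098*np.sin(a))
for a in(73,78): manip.movel(p0+f(np.radians(a))-f(np.radians(68)),feed=.05)
st("lifted"); manip.hold(.2)
manip.gripper_to(1.0); st("open")
e=np.array(readout.get_obs()["ee_pos"]); manip.movel(e+[0,0,.12],feed=.15)
c=cam("top"); h=cv2.cvtColor(c["frame"],cv2.COLOR_RGB2HSV)
manip.gripper_to(0.0)
R=np.array(readout.get_obs()["orientation"])
for x,z in((.05,.40),(.20,.40)):
    manip.move_pose(W(x,.0,z),R); st()
c=cam("side"); save(c,"side3"); h=cv2.cvtColor(c["frame"],cv2.COLOR_RGB2HSV)
m=((h[...,0]<8)|(h[...,0]>172))&(h[...,1]>150)&(h[...,2]>60)
k,l,s,ce=cv2.connectedComponentsWithStats(m.astype(np.uint8))
for i in range(1,k):
    if s[i,4]>40: print(ce[i].round(),(RC.T@(np.median(c["P"][l==i],0)-OC)).round(3))
for t in(.1,.5,1,1.4,1.7): # reach check
    print(planner.solve_ik(W(.11-.13*t,0,.30-.07*t),R) is not None)
E
```

```text
lifted t5.54 [ 0.523 -0.343  0.2  ] F [6.7 0.1 4.9] gap 0.33 q [ 0.76  0.38 -0.3   1.68  0.12  1.09  0.51]
open t6.33 [ 0.519 -0.343  0.198] F [0.3 0.1 0.5] gap 1.00 q [ 0.76  0.38 -0.3   1.69  0.13  1.09  0.51]
 t8.88 [ 0.547 -0.177  0.399] F [-0.3 -0.3 -1.2] gap 0.00 q [ 0.59  0.17 -0.41  1.54  0.07  1.45  0.27]
 t9.53 [ 0.696 -0.164  0.397] F [-0.6  1.1 -0.5] gap -0.00 q [ 0.45  0.48 -0.44  1.16  0.2   1.55  0.14]
[445.  75.] [-0.033 -1.261 -0.176]
[379. 126.] [ 0.007 -0.156  0.221]
[145. 222.] [0.343 0.272 0.2  ]
True
True
True
True
True
```

View pics/side3.png

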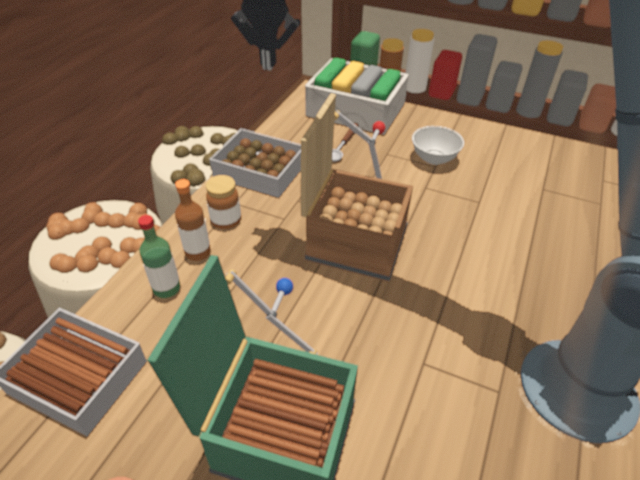

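Ball released at chest x≈0.003, z≈0.21, well past centre, and the fingers are shut behind the lid. Now I push the lid along its arc.

```bash
python3 - <<'E'
from h import *
def tip(t,r=.16,off=.0145):
    b=.13-t; return W(.095+r*np.sin(b)+.012*np.cos(b)+off,0,.130+r*np.cos(b)-.012*np.sin(b))
manip.movel(W(.20,0,.285),feed=.15,max_force=8); st("behind")
for t in np.arange(.0,1.66,.15):
    hit=manip.movel(tip(t),feed=.09,max_force=18); st("t=%.2f %s"%(t,hit))
    if hit: break
c=cam("side"); save(c,"side4")
E
```

```text
behind t10.50 [ 0.698 -0.161  0.287] F [-0.4  0.6 -0.7] gap 0.00 q [ 0.47  0.51 -0.44  1.33  0.21  1.34  0.12]
t=0.00 False t11.29 [ 0.64  -0.166  0.287] F [0.6 0.5 0.2] gap -0.00 q [ 0.53  0.4  -0.45  1.49  0.18  1.29  0.15]
t=0.15 False t11.71 [ 0.616 -0.168  0.29 ] F [ 0.5 -0.2  0.9] gap -0.00 q [ 0.56  0.36 -0.45  1.54  0.16  1.28  0.17]
t=0.30 False t12.12 [ 0.591 -0.17   0.29 ] F [ 0.1 -0.4  0.4] gap -0.00 q [ 0.58  0.31 -0.46  1.6   0.14  1.27  0.19]
t=0.45 False t12.54 [ 0.567 -0.173  0.285] F [-0.5 -0.4 -0.1] gap 0.00 q [ 0.61  0.27 -0.46  1.66  0.12  1.25  0.22]
t=0.60 False t12.96 [ 0.545 -0.175  0.278] F [-0.3 -0.3 -0.5] gap -0.00 q [ 0.63  0.23 -0.45  1.72  0.11  1.22  0.24]
t=0.75 False t13.38 [ 0.523 -0.176  0.267] F [-0.2 -0.2  0.4] gap 0.00 q [ 0.65  0.2  -0.45  1.78  0.09  1.19  0.26]
t=0.90 False t13.79 [ 0.504 -0.178  0.253] F [-0.8 -0.5  0.1] gap -0.00 q [ 0.67  0.18 -0.45  1.83  0.08  1.15  0.28]
t=1.05 False t14.21 [ 0.487 -0.18   0.236] F [ 0.3 -0.   0.7] gap -0.00 q [ 0.68  0.16 -0.45  1.89  0.08  1.11  0.3 ]
t=1.20 False t14.62 [ 0.472 -0.181  0.217] F [ 0.2  1.1 -0.1] gap -0.00 q [ 0.69  0.15 -0.44  1.94  0.08  1.07  0.31]
t=1.35 False t15.04 [ 0.461 -0.182  0.196] F [0.5 0.2 0.8] gap 0.00 q [ 0.7   0.16 -0.44  1.98  0.08  1.02  0.31]
t=1.50 False t15.46 [ 0.453 -0.183  0.173] F [-0.3 -0.   0.2] gap 0.00 q [ 0.7   0.17 -0.44  2.02  0.09  0.97  0.31]
t=1.65 False t15.88 [ 0.448 -0.183  0.15 ] F [-0.1  0.7 -0.3] gap -0.00 q [ 0.7   0.2  -0.43  2.05  0.1   0.92  0.3 ]
```

View pics/side4.png

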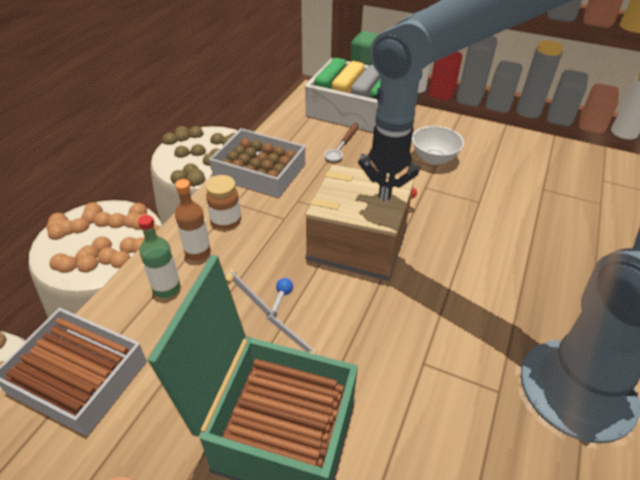

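The lid is down nearly flat, with the fingers resting on it at (387,195) and the red ball dropped beside the box at (412,192). I'll press it home, retract and measure.

```bash
python3 - <<'E'
from h import *
e=np.array(readout.get_obs()["ee_pos"])
print(manip.movel(e-[0,0,.02],feed=.03,max_force=10)); st("press")
manip.hold(.3)
e=np.array(readout.get_obs()["ee_pos"]); manip.movel(e+[0,0,.2],feed=.15)
manip.move_pose(W(-.10,-.25,.36),np.array(readout.get_obs()["orientation"])); st("clear")
manip.hold(.3)
for n in("side","top"):
    c=cam(n); save(c,n+"5"); L=(c["P"]-OC)@RC
    m=(abs(L[...,0])<.11)&(abs(L[...,1])<.085)&(L[...,2]>.12)&(L[...,2]<.19)
    A=L[m]; k,*_=np.linalg.lstsq(np.c_[A[:,0],A[:,1],np.ones(len(A))],A[:,2],rcond=None)
    print(n,m.sum(),"slope x",k[0].round(4),"z@x=0",k[2].round(4))
    h=cv2.cvtColor(c["frame"],cv2.COLOR_RGB2HSV); b=(abs(h[...,0].astype(int)-113)<12)&(h[...,1]>130)&(h[...,2]>60)
    kk,l,s,ce=cv2.connectedComponentsWithStats(b.astype(np.uint8)); i=[j for j in range(1,kk) if s[j,4]>100]
    for j in i: print("blue",ce[j].round(1),np.median(c["P"][l==j],0).round(4))
E
```

```text
True
press t16.34 [ 0.449 -0.184  0.142] F [-1.4 -0.6  4.9] gap -0.01 q [ 0.7   0.21 -0.43  2.05  0.11  0.9   0.3 ]
clear t19.13 [ 0.422 -0.434  0.36 ] F [-0.2  1.1 -0.9] gap -0.00 q [ 0.91  0.23 -0.22  1.53  0.05  1.39  0.78]
side 4673 slope x 0.0074 z@x=0 0.143
blue [284.3 285.4] [0.5103 0.1514 0.1983]
top 10168 slope x 0.0013 z@x=0 0.1417
blue [201.  229.3] [0.5128 0.1425 0.1983]
```

View pics/side5.png

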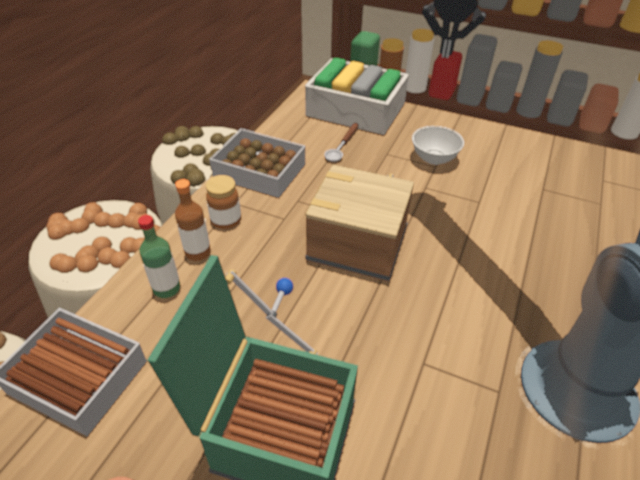

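The lid lies flat on the walnut box: its top is at 142 mm, which matches the 130 mm rim plus the 12 mm board, with a slope under 0.01. The blue ball sits at the same pixels, and the gripper hangs free at (450,30). I'm handing the job in.

```bash
python3 -c "
from h import *
st(); print(ticket.close_job())"
```

```text
t19.53 [ 0.421 -0.436  0.36 ] F [ 0.2  0.  -0.2] gap 0.00 q [ 0.91  0.23 -0.22  1.53  0.05  1.39  0.78]
the job is handed in; nothing more can be done
None
```

The walnut chest is shut and the cinnamon chest is still propped open. I handed the job in at 19.5 s of the 56 s allowed.

- **Unlocking:** I gripped the red ball and lifted it along its arc to a centre height of about 0.21 m in the chest frame, above the required 0.199 m. It stayed there when I released it.
- **Shutting:** I pushed the lid over from behind with shut fingers at no more than about 0.6 rad/s commanded (I took no reading of the lid's own speed). I then pressed it home until the force on the tool had changed by 10 N.
- **Last checks:** The lid's top is at 142–143 mm, against 142 mm expected. Its slope is 0.001 in the top view and 0.007 in the side view, so it is within the 0.08 rad limit. The blue ball is unchanged to within 1 mm in both views, and the gripper is clear of everything with no force on it.

No check failed or disagreed.

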